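# Wake the code scanner, then hold the green ink up to it

### The job

Book the green ink out: first wake the bench scanner with a full squeeze of its orange trigger and let the trigger go again, then lift the green ink jar out of the tray and hold it upright in the air about 10 cm in front of the scanner's window, code label squarely facing the window and centred on it. Keep your fingers off the label, keep the jar upright all the way, do not disturb anything else, and finish while still holding the jar there, steady.

Things in the scene. Friction and masses are not known exactly. Their poses are not given: they have to be found in the camera images.
- scanner: grey pistol-type code scanner fixed on its side in a bench stand (black base plate 130 x 120 x 10 mm, reaching to y -40), so its scan line is upright like the jars' ladder codes. Origin on the bench under the head, z up; looks level along +x, axis 160 mm up. Head: x -73 to +65, y -25 to +25, z 131 to 189 mm; clamp to z 192 and y 56. Asleep until its trigger has been squeezed. Immovable
- grip (a point): middle of the scanner's fixed grip beside the trigger, 160 mm above the bench, axes as the scanner's (seen from the scanner: x -15, y -60 mm). The grip is a level bar 34 mm deep along x and 30 mm high that leaves the head towards scanner -y, ending at y -137. Free below
- trigger (a joint): angle of the orange sprung trigger before the grip's +x face: 0 released, 0.2 squeezed home at its stop (over 0.16 is a full squeeze). A lever 50 mm long, 18 mm high, 9 mm thick, hinged upright beside the head (scanner x +16, y -26), lying along the grip to y -76; it swings towards the grip (scanner -x) and springs back alone. 1.6 N at the pressing point starts it, 4.2 N takes it home
- trigger_press (a point): middle of the trigger's front face, where to press: 160 mm above the bench, 34 mm from the hinge, scanner's axes when released (there scanner x +20.5, y -60). Trigger and grip together measure 52.5 mm here along scanner x (about 46 mm squeezed): two fingers pointing down can straddle both and close along scanner x
- window (a point): centre of the scanner's dark red window, 36 x 46 mm, on the front of its black nose, 160 mm above the bench; looks out along scanner +x (the point has the scanner's axes)
- jar_green: the jar to present: green round ink jar, 56 mm dia., 80 mm high, about 0.18 kg; black lid from 60 to 80 mm above the underside, same dia., with a dab of green ink on top. Origin at the centre of the underside, z up, +x towards the middle of its code label; a white paper seal strip 10 mm wide runs from the label up over the lid's edge on that side and shows from above
- code (a point): middle of the green jar's code label on the jar's surface: 28.5 mm from the jar's axis along its +x, 27 mm above its underside; axes as the jar's (x points out of the label)
- label_green: the green jar's white code label with black bars across: a patch on the jar's side around its +x, 10 to 44 mm above the underside, reaching about 34 degrees to each side (36 mm wide); origin and axes as the jar's
- jar_yellow: closed ink jar of the same size and build (56 mm dia., 80 mm high, 0.18 kg) filled with yellow ink, with a yellow dab on its black lid; stands in the tray; origin at the centre of its underside, z up. Leave it alone
- jar_pink: closed ink jar of the same size and build (56 mm dia., 80 mm high, 0.18 kg) filled with pink ink, with a pink dab on its black lid; stands in the tray; origin at the centre of its underside, z up. Leave it alone
- jar_blue: closed ink jar of the same size and build (56 mm dia., 80 mm high, 0.18 kg) filled with blue ink, with a blue dab on its black lid; stands in the tray; origin at the centre of its underside, z up. Leave it alone
- tray: shallow aluminium tray, 290 x 290 mm, 16 mm high, floor 4 mm thick, fixed to the bench, with the four jars standing in it about 125 mm apart in a square; origin at the centre of its underside
- tape_roll: roll of masking tape lying flat, 84 mm dia., 25 mm high; origin under its centre. Leave it alone
- ink_knife: ink spatula, 220 mm long, lying on the bench near its front, handle to its -x; origin near its middle, underneath. Leave it alone
- squeegee: wooden squeegee 240 mm long with yellow blade, lying in the printing screen at the right end of the bench; origin under its middle. Leave it alone
- table: the grey bench; its top is at height 0
Mind the look-alikes: they are no part of the job. What is shaped like the jar_green but red is not meant.

How it is judged:
On the way, in this order (a step that is already met when the one before it is completed fails the run):
1. the trigger is squeezed home (value of joint trigger above 0.16 rad), for 0.1 s.
2. the trigger is let go and springs back, with no finger on the scanner (value of joint trigger below 0.03 rad and contact force between the fingers and scanner below 0.1 N), for 0.2 s.
3. the green jar is held steady in the air before the window, label facing it (x of code in the frame of window between 0.065 and 0.145 m and y of code in the frame of window between -0.018 and 0.018 m and z of code in the frame of window between -0.02 and 0.02 m and angle between the x axis of jar_green and the x axis of scanner, either way round below 0.35 rad and x of window in the frame of jar_green above 0.05 m and angle between jar_green's own z axis and vertical below 0.2 rad and contact force between the fingers and jar_green above 1 N and contact force between the fingers and label_green below 0.3 N and linear speed of jar_green below 0.03 m/s and angular speed of jar_green below 0.2 rad/s and contact force between jar_green and table below 0.1 N and contact force between jar_green and tray below 0.1 N and contact force between jar_green and scanner below 0.1 N and contact force between jar_green and jar_yellow below 0.1 N and contact force between jar_green and jar_pink below 0.1 N and contact force between jar_green and jar_blue below 0.1 N and contact force between jar_green and tape_roll below 0.1 N and contact force between jar_green and ink_knife below 0.1 N and contact force between jar_green and squeegee below 0.1 N), for 0.5 s.
At the end, for the whole second after the job is handed in: Green jar held at rest in the fingers alone, underside over 100 mm up, upright within 0.2 rad; label's middle 65-145 mm ahead of the window, within 18 mm sideways and 20 mm in height, facing it within 0.35 rad; no finger pressing on the label; trigger let go (all of step 2 and all of step 3 and height (world z) of jar_green above 0.1 m); the arm keeps its last pose, push and grip.
It fails at once if the green jar is tipped (over 0.6 rad) (angle between jar_green's own z axis and vertical above 0.6 rad).
It fails at once if another jar is moved over 25 mm or tipped (distance of any of jar_yellow, jar_pink, jar_blue from where it was at the start of the episode above 0.025 m or angle between any of jar_yellow, jar_pink, jar_blue's own z axis and vertical above 0.4 rad).
It fails at once if the tape, knife or squeegee is moved over 30 mm (distance of any of tape_roll, ink_knife, squeegee from where it was at the start of the episode above 0.03 m).
It fails at once if the jar is struck hard against the scanner (contact force between jar_green and scanner above 15 N).
It also fails if it takes over 48 s, if anything falls off the work surface, if the arm or the gripper's body presses on something with over 40 N, if the wrist force passes 120 N, or if a joint passes its speed limit or range.

### The arm

A 7-joint arm with a two-finger parallel gripper is mounted at the origin on the work surface. World frame = base frame: x ahead of the robot, y to its left, z up, the work surface at z = 0. Lengths are in m, angles in rad, forces in N, time in s.
With the tool pointing down it reaches from about 0.425 to 0.875 m from the base axis. Payload 4.7 kg.
Tool frame: the origin (TCP) lies at the very end of the fingers, on their centre line; the grasp point (between the pads) lies 19 mm behind it; z points along the fingers, y is the line along which they close (so a half turn about z gives the same grasp; the last joint's range is limited). The gripper opens to 87 mm and grips with 3 to 60 N. Pads are 19 mm wide; open, the fingers measure 117 mm over their backs; the gripper's body (75 mm by 190 mm) begins 51 mm behind the grasp point.
Start: joints at [1.355, 0.321, -0.07, 1.45, 0.023, 1.371, -0.057], TCP at [0.148, -0.633, 0.223] pointing down, gripper open.
Joint ranges: [-2.86, 2.86], [-0.3, 2.09], [-1.38, 1.24], [0.06, 2.45], [-1.56, 4.7], [0.09, 2.05], [-2.69, 2.69]. Speed limits (rad/s): [2.57, 2.57, 3.14, 3.14, 3.14, 3.14, 3.14].

### API

Orientations are given as a rotation vector (axis times angle).
In Python, from bench import ctrl gives the robot as it stands.
- The arm moves only by the shell command python3 -m jog 'ROWS' [FORCE]. ROWS is JSON, a list that holds one entry, the list of rows, each a list of 7 numbers: the shift along the tool's x, y, z in mm, then the turn, a rotation vector about the tool's x, y, z in degrees, then the finger opening in mm, from 0 to 87. A call has 1 to 10 rows; each row is the pose to reach, as a shift and turn from the pose commanded when the call began, along the tool's axes at that moment; what a row does not reach only later rows make up. A row lasts 1/10 s, in which the tool goes at most 50 mm and 8.59 degrees, less where a joint would pass 70% of its speed; a pose out of reach is approached as far as the arm can. A call with a gripper value outside its range is refused whole. The fingers move at their own pace and stop on an object; FORCE is the grip in N (left out, the last holds). Time passes only in rows, so rows that repeat a pose let the fingers close. It gives the time, the measured TCP pose, the force, the opening and the grip force at its end, in the units of the state.
- ctrl.get_state(): the state, without advancing time (a new reading comes with each control period).
- ctrl.get_image(name): name is "side" or "top"; returns a dict with "image" (420x560x3 uint8, red, green, blue), "depth" (420x560 float32, m along the optical axis (not along the pixel's ray), 0 where there is no reading), "fov_y" (degrees; the focal length in pixels is half the picture's height over the tangent of half this angle, whatever the lens; pixels are square), "cx", "cy" (the principal point, pixels), "k1" (the pictures are not rectified: a ray, as slopes to the right and down, at radius r is drawn at 1 + k1 r^2 times it, then the intrinsics apply), "rvec" (rotation vector, rad) and "tvec" (3), from world to camera coordinates, as OpenCV has them. Camera axes: x right, y down, z forward; pixel columns grow to the right and rows downward; lengths in m; the calibration is good to about 2 mm. A picture is of the moment at which its call begins.
- ctrl.close_job(): hands the job in; it is judged then, once.
The state is a dict: "time": time; "joint_positions": joint angles; "qd": joint speeds; "joint_torque": joint torques, N m; "position": TCP position; "tool_rot": TCP orientation; "ft_force": force on the tool from outside, world axes, zero at the start; "torque": the same for the moment, N m; "grip_width": opening from 0.0 (shut) to 1.0 (fully open); "grip_force": force on a finger pad.
Only numpy, scipy, OpenCV 4.12 (cv2) and the standard library are available. Lean on these libraries where they do the work, as an engineer would, in place of code of your own. Each camera call takes 0.05 s, during which the arm holds its last target. There are 200 camera calls.

## Working session

There is one attempt and no reset: what is moved stays moved. The work goes in short steps, Python scripts to look and compute and a shell command to move; the robot and the scene stay as the last step left them, time stands still between calls to the robot, and variables do not carry over. Pictures are saved under pics/ and viewed, at most 10 in all, crops included, and the job is handed in when it is done.

```bash
ls; mkdir -p pics
python3 - <<'E'
from bench import ctrl
import cv2,numpy as np,pickle
d={n:ctrl.get_image(n) for n in("top","side")}
pickle.dump(d,open("im0.pkl","wb"))
for n in d:
    cv2.imwrite(f"pics/{n}0.png",d[n]["image"][:,:,::-1]); print(n,{k:v for k,v in d[n].items() if k not in("image","depth")})
print(ctrl.get_state())
E
```

```text
pics
top {'fov_y': 56.48304725865675, 'cx': 280.5472411557558, 'cy': 210.44401834647317, 'k1': 0.008284849308698473, 'rvec': array([ 2.14252386, -2.16264598,  0.18492962]), 'tvec': array([-0.11015388,  0.45626444,  1.09105164])}
side {'fov_y': 43.742182262901935, 'cx': 269.7083890547179, 'cy': 205.35763517453876, 'k1': -0.12087584311039185, 'rvec': array([ 0.76715738, -2.47574253,  1.20182191]), 'tvec': array([0.33012761, 0.29294843, 1.48454565])}
{'time': 0.1, 'joint_positions': array([ 1.35511199,  0.32174469, -0.07006632,  1.45158867,  0.02260672,
        1.37079046, -0.0568726 ]), 'qd': array([ 1.09242176e-03, -1.38335240e-03, -1.71418463e-03, -1.39761032e-03,
       -8.16559497e-05, -6.86744974e-05,  5.96649951e-04]), 'joint_torque': array([-2.74313470e-04, -4.92571020e+01, -4.05660588e-01, -3.13395703e+01,
       -6.39420468e-02,  3.94858432e-02,  8.54510813e-05]), 'position': array([ 0.14787177, -0.63243363,  0.22155556]), 'tool_rot': array([-3.11916699e+00, -3.60016155e-01,  4.80462176e-04]), 'ft_force': array([-0.849601  ,  0.3764657 ,  0.49895619]), 'torque': array([0.03991075, 0.0020413 , 0.03470424]), 'grip_force': 0.0, 'grip_width': 1.001479823694417}
```

View pics/top0.png

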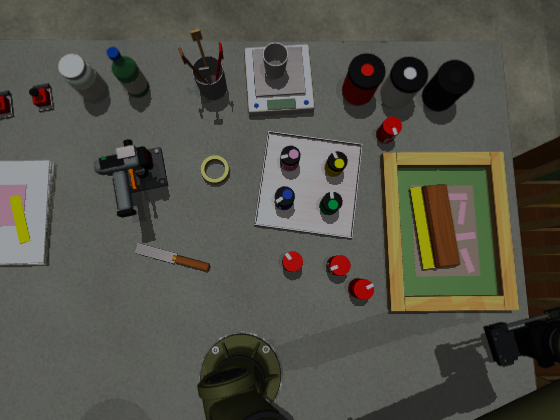

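View pics/side0.png

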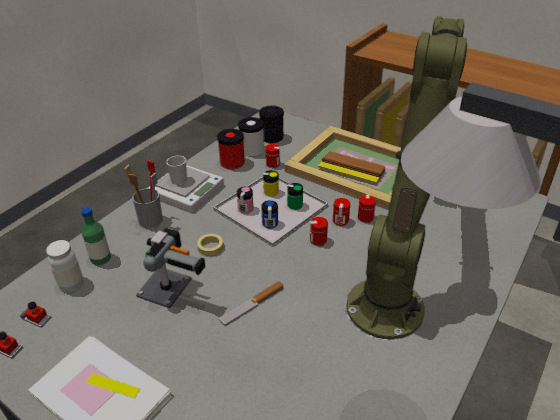

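The top view shows the green jar at about (331,204), the scanner near (130,175) with its orange trigger near (133,180), and the gripper lower right at (525,340). World x is up in the image and world y is left. The side view shows the scanner at (170,260) and the green jar at (295,195). I'll zoom in on both.

```bash
cat > h.py <<'E'
import numpy as np,cv2
def K(c):
    f=c["image"].shape[0]/2/np.tan(np.radians(c["fov_y"]/2)); return np.array([[f,0,c["cx"]],[0,f,c["cy"]],[0,0,1]])
def ray(c,uv):
    p=cv2.undistortPoints(np.float64(uv).reshape(-1,1,2),K(c),np.array([c["k1"],0,0,0.])).reshape(-1,2)
    R=cv2.Rodrigues(c["rvec"])[0]; o=-R.T@c["tvec"]
    return o,np.c_[p,np.ones(len(p))]@R      # world dirs, per unit depth
def onz(c,uv,z):
    o,d=ray(c,uv); return o+d*((z-o[2])/d[:,2])[:,None]
def proj(c,P): return cv2.projectPoints(np.float64(P).reshape(-1,3),c["rvec"],c["tvec"],K(c),np.array([c["k1"],0,0,0.]))[0].reshape(-1,2)
def cloud(c):
    h,w=c["depth"].shape; v,u=np.mgrid[:h,:w]; o,d=ray(c,np.c_[u.ravel(),v.ravel()])
    return (o+d*c["depth"].reshape(-1,1)).reshape(h,w,3)
def tri(c1,p1,c2,p2):
    A=np.zeros((3,3));b=np.zeros(3)
    for c,p in((c1,p1),(c2,p2)):
        o,d=ray(c,p); d=d[0]/np.linalg.norm(d[0]); M=np.eye(3)-np.outer(d,d); A+=M;b+=M@o
    return np.linalg.solve(A,b)
E
python3 - <<'E'
import pickle,cv2,numpy as np
from h import *
d=pickle.load(open("im0.pkl","rb"))
t=d["top"]["image"][:,:,::-1]; s=d["side"]["image"][:,:,::-1]
a=cv2.resize(t[130:230,85:185],(400,400),interpolation=2); b=cv2.resize(s[215:315,120:220],(400,400),interpolation=2)
cc=cv2.resize(t[140:215,265:365],(400,300)); e=cv2.resize(s[165:240,220:320],(400,300))
o=np.vstack([np.hstack([a,b])[:300*2],]); 
cv2.imwrite("pics/z.png",cv2.convertScaleAbs(o,alpha=2)); cv2.imwrite("pics/z2.png",cv2.convertScaleAbs(np.hstack([cc,e]),alpha=1.6))
for n,boxes in {"top":dict(scan=(90,135,175,225),trig=(120,165,150,195)),"side":dict(trig=(160,235,200,265))}.items():
    c=d[n]; P=cloud(c); hsv=cv2.cvtColor(c["image"],cv2.COLOR_RGB2HSV)
    for k,(x0,y0,x1,y1) in boxes.items():
        if k=="trig":
            m=cv2.inRange(hsv,(5,150,80),(20,255,255)); mm=np.zeros_like(m);mm[y0:y1,x0:x1]=m[y0:y1,x0:x1]
            q=P[mm>0]; print(n,k,len(q),q.min(0),q.max(0),np.argwhere(mm>0).mean(0)[::-1])
        else:
            q=P[y0:y1,x0:x1].reshape(-1,3)
            for z0,z1 in((.003,.03),(.12,.2)):
                r=q[(q[:,2]>z0)&(q[:,2]<z1)]; print(n,k,z0,len(r),r.min(0),r.max(0), cv2.minAreaRect(np.float32(r[:,:2])))
E
```

```text
top scan 0.003 1081 [0.42310177 0.19849309 0.00300038] [0.69443984 0.45205003 0.0282505 ] ((0.5585469603538513, 0.3260538578033447), (0.27291807532310486, 0.24889560043811798), 1.736443042755127)
top scan 0.12 2108 [0.42406412 0.2225988  0.12752684] [0.62377031 0.3612873  0.19534109] ((0.5285161137580872, 0.2731524407863617), (0.18308106064796448, 0.13810469210147858), 28.422815322875977)
top trig 73 [0.49476515 0.25554023 0.16336789] [0.54611847 0.27798809 0.17212097] [132.01369863 178.28767123]
side trig 84 [-0.32070013  0.13006199 -0.00431132] [0.6424114  0.98820444 1.14860011] [178.9047619  249.58333333]
```

View pics/z.png

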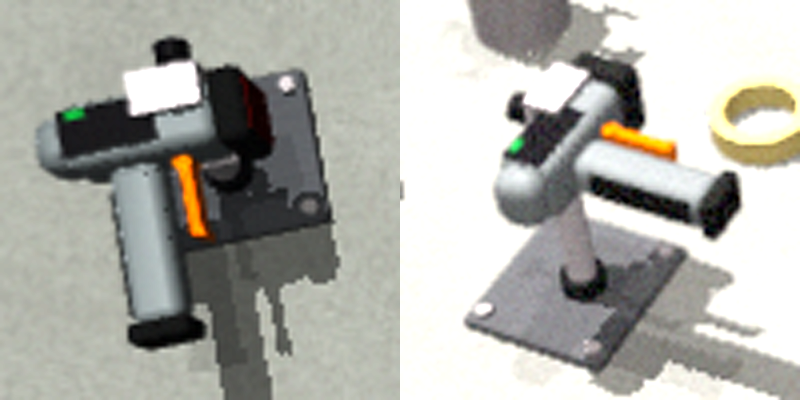

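View pics/z2.png

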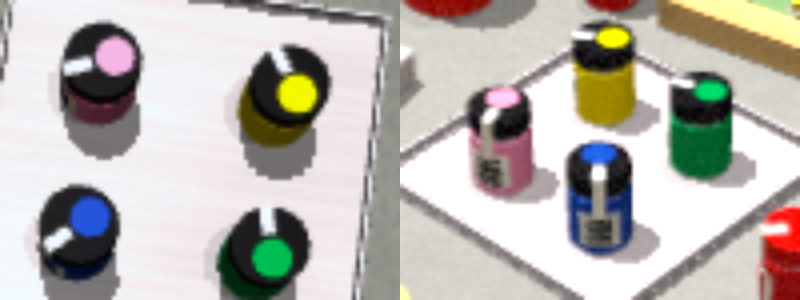

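Zoomed, the scanner's red window faces image right and slightly up (about world -y). Its grip points image down, with the orange trigger lever on the window side of it at top (130-137,170-190). The green lid's white seal is at about (332,195), pointing image up, so the label faces roughly world +x. Next come exact fits.

```bash
cat > meas.py <<'E'
import pickle,cv2,numpy as np
from h import *
d=pickle.load(open("im0.pkl","rb")); T,S=d["top"],d["side"]
P=cloud(T); hs=cv2.cvtColor(T["image"],cv2.COLOR_RGB2HSV); hS=cv2.cvtColor(S["image"],cv2.COLOR_RGB2HSV); PS=cloud(S)
def box(m,x0,y0,x1,y1):
    o=np.zeros_like(m); o[y0:y1,x0:x1]=m[y0:y1,x0:x1]; return o
def cen(m): return np.argwhere(m>0).mean(0)[::-1]
# jar: dab in two views
gr=((60,120,60),(85,255,255))
gm=box(cv2.inRange(hs,(60,150,100),(85,255,255)),315,190,345,218); 
sm=box(cv2.inRange(hS,(60,150,80),(85,255,255)),280,183,312,191)
print("dab px",cen(gm),gm.sum()//255,cen(sm),sm.sum()//255,"dab tri",tri(T,cen(gm),S,cen(sm)),onz(T,[cen(gm)],.084))
# lid top: dark/dab/seal points at lid height
for n,Q,b in(("top",P,(310,185,350,222)),("side",PS,(270,175,320,215))):
    r=Q[b[1]:b[3],b[0]:b[2]].reshape(-1,3); r=r[(abs(r[:,0]-.48)<.1)]
    zz=r[:,2]; l=r[(zz>.079)&(zz<.095)]; print(n,"lid",len(l),"z",np.median(l[:,2]),"circ",cv2.minEnclosingCircle(np.float32(l[:,:2])),"box",(l.min(0)+l.max(0))/2, np.ptp(l,axis=0))
    c=((l.min(0)+l.max(0))/2)[:2]
wm=box(cv2.inRange(hs,(0,0,130),(180,60,255)),315,187,346,216)
zz=(P[:,:,2]>.079)&(P[:,:,2]<.095); q=P[(wm>0)&zz]; print("seal",len(q),q.mean(0))
# scanner
Rg=(slice(135,226),slice(90,176)); q=P[Rg].reshape(-1,3); v=T["image"][Rg].max(-1).ravel()
pl=q[(q[:,2]>.007)&(q[:,2]<.014)]; print("plate",len(pl),cv2.minAreaRect(np.float32(pl[:,:2])))
hd=q[(q[:,2]>.183)&(q[:,2]<.1925)]; print("headtop",len(hd),cv2.minAreaRect(np.float32(hd[:,:2])),hd.mean(0))
gp=q[(q[:,2]>.150)&(q[:,2]<.180)&(q[:,0]<.51)]; 
m,w,vv=cv2.SVDecomp if 0 else (gp.mean(0),*np.linalg.svd((gp-gp.mean(0))[:,:2],full_matrices=False)[1:]); print("grip",len(gp),m,vv[0],np.degrees(np.arctan2(vv[0][1],vv[0][0])),gp[:,2].max(),cv2.minAreaRect(np.float32(gp[:,:2])))
om=box(cv2.inRange(hs,(5,150,80),(20,255,255)),120,160,150,195); os_=box(cv2.inRange(hS,(5,150,80),(20,255,255)),165,240,195,260)
print("trig tri",tri(T,cen(om),S,cen(os_)),om.sum()//255,os_.sum()//255)
r=PS[os_>0]; print("side trig",np.median(r,0)); r=P[om>0]; mm=r.mean(0); vv=np.linalg.svd((r-mm)[:,:2],full_matrices=False)[2]; print("trig",np.median(r,0),np.degrees(np.arctan2(vv[0][1],vv[0][0])),cv2.minAreaRect(np.float32(r[:,:2])))
# window: dark red
rm=box(cv2.inRange(hs,(170,100,15),(180,255,255))|cv2.inRange(hs,(0,100,15),(4,255,255)),140,145,160,175); r=P[rm>0]; print("window",len(r),r.min(0),r.max(0),r.mean(0))
for L in((100,115,150),):pass
E
python3 meas.py
```

```text
dab px [332.67164179 204.14925373] 67 [297.34375 187.21875] 32 dab tri [ 0.46447726 -0.25772655  0.08476117] [[ 0.46437424 -0.25797168  0.084     ]]
top lid 307 z 0.08340886879275367 circ ((0.473922461271286, -0.25612911581993103), 0.02840227447450161) box [ 0.47389668 -0.25671394  0.08374339] [0.0566088  0.05541946 0.0094791 ]
side lid 214 z 0.08329612968042566 circ ((0.5195265412330627, -0.19322694838047028), 0.10396266728639603) box [ 0.51277874 -0.19327873  0.08521716] [0.13434595 0.18380077 0.01201237]
seal 20 [ 0.49339556 -0.25483244  0.08353925]
plate 643 ((0.627195417881012, 0.3120545744895935), (0.24286732077598572, 0.1389360874891281), 33.581016540527344)
headtop 688 ((0.5698907971382141, 0.2894548773765564), (0.05474766716361046, 0.12751734256744385), 8.949605941772461) [0.56818373 0.28248692 0.1871153 ]
grip 583 [0.46817805 0.28188593 0.17095397] [-0.99154975 -0.12972696] -172.5461852297319 0.17986111261196858 ((0.47084328532218933, 0.2775689959526062), (0.08619385957717896, 0.05381067842245102), 10.47582721710205)
trig tri [0.52165526 0.26726224 0.16452829] 73 84
side trig [0.52149817 0.26744133 0.16557261]
trig [0.52158561 0.26597855 0.16762203] -165.10920799831328 ((0.5198779702186584, 0.26711952686309814), (0.05397062003612518, 0.011741092428565025), 13.093263626098633)
window 15 [0.56175029 0.22487129 0.17857122] [0.59377718 0.23182065 0.18728962] [0.57854017 0.22785292 0.18229298]
```

```bash
cat >> meas.py <<'E'
print("----")
m=((P[:,:,2]>.005)&(P[:,:,2]<.015)&(hs[:,:,2]<75)).astype(np.uint8); m=box(m,130,135,176,200)
n,lab,st,_=cv2.connectedComponentsWithStats(cv2.morphologyEx(m,cv2.MORPH_OPEN,np.ones((3,3),np.uint8))); k=1+st[1:,4].argmax(); r=P[lab==k]; print("plate",st[k],cv2.minAreaRect(np.float32(r[:,:2])),cv2.boxPoints(cv2.minAreaRect(np.float32(r[:,:2]))))
# grip edges: per image row extent of z>.15
G=[]
for v in range(178,208):
    u=np.where((P[v,105:140,2]>.15)&(hs[v,105:140,1]<100))[0]+105
    if len(u)>3: G.append((*P[v,u[0],:2],*P[v,u[-1],:2]))
G=np.array(G)
for a in(G[:,:2],G[:,2:],(G[:,:2]+G[:,2:])/2):
    l=cv2.fitLine(np.float32(a),cv2.DIST_HUBER,0,.01,.01).ravel(); print("grip edge",np.degrees(np.arctan(l[1]/l[0])),l[2:],np.mean(a,0))
for th in(8,9,10,11):
    t=np.radians(th); y=np.array([np.cos(t),np.sin(t)]); x=np.array([np.sin(t),-np.cos(t)])
    q=P[Rg].reshape(-1,3); q=q[q[:,2]>.13]; print(th,"sx",np.percentile((q[:,:2]@x),[0.5,99.5]),"sy",np.percentile(q[:,:2]@y,[.5,99.5]), "O@", np.array([.5697,.290])@x,np.array([.5697,.290])@y)
E
python3 meas.py | sed -n '/----/,$p'
```

```text
----
plate [136 149  31  42 638] ((0.5882700681686401, 0.27504879236221313), (0.11979043483734131, 0.08750134706497192), 12.2102632522583) [[0.5204765  0.3051419 ]
 [0.53898305 0.21962002]
 [0.6560636  0.24495569]
 [0.6375571  0.33047757]]
grip edge 11.23528 [0.4775452  0.30512768] [0.48389955 0.30608086]
grip edge 60.529633 [0.44743192 0.20060341] [0.47337159 0.24913216]
grip edge 11.636673 [0.49557045 0.29173338] [0.47863557 0.27760651]
8 sx [-0.27639748  0.12919762] sy [0.27091162 0.65322336] O@ -0.2078908243181061 0.6045159180404915
9 sx [-0.26607592  0.133906  ] sy [0.26861555 0.65648567] O@ -0.19730890403917042 0.6080520424987169
10 sx [-0.25560945  0.13857359] sy [0.26623766 0.65959583] O@ -0.18666688155669012 0.6114029484144647
11 sx [-0.24505219  0.14319898] sy [0.26377866 0.66248747] O@ -0.17596799853380496 0.6145676150693322
```

```bash
cat > go.py <<'E'
import sys,numpy as np
from scipy.spatial.transform import Rotation as R
from bench import ctrl
def show(target,yaw):   # world TCP target, yaw of tool y (deg), tool pointing down
    s=ctrl.get_state(); T=R.from_rotvec(s["tool_rot"]); a=np.radians(yaw)
    y=np.array([np.cos(a),np.sin(a),0]); z=np.array([0,0,-1.]); G=R.from_matrix(np.c_[np.cross(y,z),y,z])
    print("t",s["time"],"shift mm",np.round(T.inv().apply(np.array(target)-s["position"])*1e3,1),"turn deg",np.round((T.inv()*G).as_rotvec(degrees=True),1),"pos",s["position"].round(4),"F",s["ft_force"].round(2),"w",round(s["grip_width"]*87,1),"gf",round(s["grip_force"],2),"j",s["joint_positions"].round(2))
v=[float(x) for x in sys.argv[1:]]; show(v[:3],v[3])
E
python3 -m jog '[[[20,-17,-4,0,0,0,87],[60,-51,-12,0,0,0,87],[100,-85,-19,0,0,0,87],[140,-118,-27,0,0,0,87],[180,-152,-34,0,0,0,87],[218,-184,-41,0,0,0,87],[256,-216,-48,0,0,0,87],[294,-248,-56,0,0,0,87],[332,-280,-63,0,0,0,87],[370,-312,-70,0,0,0,87]]]'
python3 go.py .5065 .2887 .28 -78.2
```

```text
time: 1.1
position: [0.4305, -0.2529, 0.2909]
tool_rot: [3.121, 0.36, -0.0]
ft_force: [0.5, -0.9, -0.7]
grip_width: 1.001
grip_force: 0.0
t 1.1 shift mm [ 197.3 -510.1   10.7] turn deg [0.  0.  1.4] pos [ 0.4305 -0.2529  0.2909] F [ 0.48 -0.87 -0.69] w 87.1 gf 0.0 j [ 0.92 -0.01 -0.44  1.69 -0.    1.46 -0.86]
```

```bash
python3 -m jog '[[[14,-38,0,0,0,0.2,87],[30,-80,1,0,0,0.4,87],[47,-125,2,0,0,0.6,87],[64,-170,3,0,0,0.8,87],[81,-215,4,0,0,1,87],[98,-260,5,0,0,1.2,87],[115,-305,6,0,0,1.4,87],[132,-350,7,0,0,1.4,87],[149,-395,9,0,0,1.4,87],[164,-435,11,0,0,1.4,87]]]'
python3 -m jog '[[[13,-35,0,0,0,0,87],[21,-57,0,0,0,0,87],[25,-68,0,0,0,0,87],[25,-68,0,0,0,0,87],[25,-68,0,0,0,0,87],[25,-68,0,0,0,0,87]]]'
python3 go.py .5065 .2887 .141 -78.2
```

```text
time: 2.1
position: [0.4901, 0.2085, 0.2798]
tool_rot: [3.125, 0.323, 0.001]
ft_force: [0.7, -0.1, -0.3]
grip_width: 0.999
grip_force: 0.0
time: 2.7
position: [0.5016, 0.2759, 0.2797]
tool_rot: [3.124, 0.318, 0.0]
ft_force: [0.2, -0.0, 0.9]
grip_width: 0.999
grip_force: 0.0
t 2.7 shift mm [  7.4 -11.8 138.7] turn deg [ 0.1  0.  -0.2] pos [0.5016 0.2759 0.2797] F [ 0.19 -0.02  0.93] w 86.9 gf 0.0 j [ 0.3   0.26 -1.01  1.53  0.22  1.47 -2.08]
```

```bash
python3 -m jog '[[[4,-6,20,0,0,0,87],[7,-12,50,0,0,0,87],[7,-12,60,0,0,0,87],[7,-12,60,0,0,0,87],[7,-12,60,0,0,0,87]]]'
python3 go.py .5065 .2887 .141 -78.2
python3 - <<'E'
from bench import ctrl
import cv2,numpy as np
t=ctrl.get_image("top")["image"]; s=ctrl.get_image("side")["image"]
a=cv2.resize(t[120:240,80:200],(400,400)); b=cv2.resize(s[185:305,110:230],(400,400))
cv2.imwrite("pics/z3.png",cv2.convertScaleAbs(np.hstack([a,b])[:,:,::-1],alpha=2))
E
```

```text
time: 3.2
position: [0.506, 0.2903, 0.2207]
tool_rot: [3.125, 0.32, 0.002]
ft_force: [0.2, -0.1, 0.2]
grip_width: 0.999
grip_force: 0.0
t 3.2 shift mm [ 0.1  1.7 79.7] turn deg [ 0.  -0.1 -0.1] pos [0.506  0.2903 0.2207] F [ 0.2  -0.13  0.16] w 86.9 gf 0.0 j [ 0.25  0.32 -0.99  1.6   0.27  1.37 -2.14]
```

View pics/z3.png

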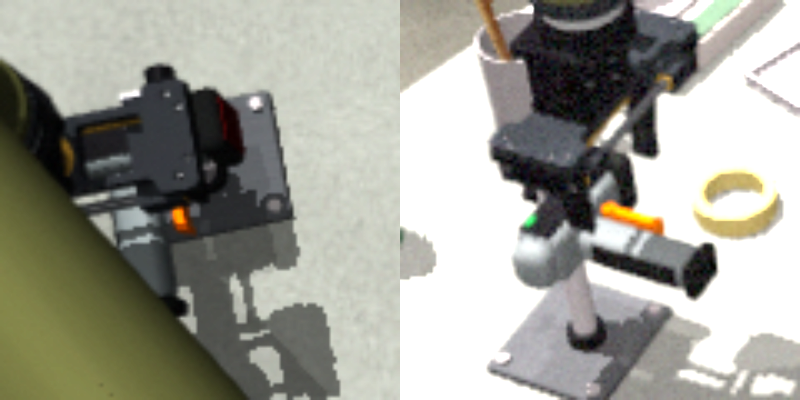

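The gripper straddles the grip and trigger from above, with fingers either side of the bar near side-crop (575,200) and (645,130) and the trigger tip showing at top-crop (182,218). Lowering.

```bash
python3 -m jog '[[[0,1,12,0,0,0,87],[0,1,28,0,0,0,87],[0,1,45,0,0,0,87],[0,1,60,0,0,0,87],[0,1,72,0,0,0,87],[0,1,79,0,0,0,87],[0,1,79,0,0,0,87],[0,1,79,0,0,0,87]]]'
python3 go.py .5065 .2887 .141 -78.2
```

```text
time: 4.1
position: [0.5058, 0.2903, 0.141]
tool_rot: [-3.125, -0.322, -0.001]
ft_force: [0.2, 0.0, -0.4]
grip_width: 0.996
grip_force: 0.0
t 4.1 shift mm [ 0.3  1.7 -0. ] turn deg [-0. -0. -0.] pos [0.5058 0.2903 0.141 ] F [ 0.23  0.03 -0.4 ] w 86.7 gf 0.0 j [ 0.23  0.38 -0.96  1.7   0.33  1.23 -2.18]
```

Free. Now the squeeze at 15 N.

```bash
python3 -m jog '[[[0,0,0,0,0,0,60],[0,0,0,0,0,0,50],[0,0,0,0,0,0,40],[0,0,0,0,0,0,40],[0,0,0,0,0,0,40],[0,0,0,0,0,0,40],[0,0,0,0,0,0,40],[0,0,0,0,0,0,40]]]' 15
python3 go.py .5065 .2887 .141 -78.2
```

```text
time: 4.9
position: [0.5061, 0.2874, 0.1407]
tool_rot: [3.121, 0.318, -0.001]
ft_force: [-0.2, -5.2, 4.4]
grip_width: 0.538
grip_force: 15.0
t 4.9 shift mm [ 0.7 -1.1 -0.3] turn deg [ 0.2  0.1 -0.2] pos [0.5061 0.2874 0.1407] F [-0.22 -5.19  4.44] w 46.8 gf 14.98 j [ 0.23  0.38 -0.96  1.7   0.33  1.23 -2.18]
```

```bash
python3 -m jog '[[[0,0,0,0,0,0,40],[0,0,0,0,0,0,40],[0,0,0,0,0,0,40],[0,0,0,0,0,0,40],[0,0,0,0,0,0,40]]]' 28
python3 - <<'E'
from bench import ctrl
import cv2,numpy as np
from h import *
c=ctrl.get_image("top"); s=ctrl.get_image("side"); st=ctrl.get_state(); print(st["grip_width"]*87,st["grip_force"],st["ft_force"])
for n,c,b in(("top",c,(120,160,150,200)),("side",s,(160,230,200,265))):
    h=cv2.cvtColor(c["image"],cv2.COLOR_RGB2HSV); m=cv2.inRange(h,(5,150,60),(20,255,255)); P=cloud(c)
    yy,xx=np.where(m[b[1]:b[3],b[0]:b[2]]>0); r=onz(c,np.c_[xx+b[0],yy+b[1]],.165)[:,:2]
    th=np.radians(11.8); O=np.array([.567,.2922]); y=np.array([np.cos(th),np.sin(th)]); x=np.array([np.sin(th),-np.cos(th)])
    if len(r): q=np.c_[(r-O)@x,(r-O)@y]; q=q[q[:,1]<-.068]; print(n,len(r),q.mean(0) if len(q) else None,len(q))
E
```

```text
time: 5.4
position: [0.506, 0.2876, 0.1406]
tool_rot: [3.122, 0.318, -0.001]
ft_force: [-1.5, -5.1, 3.2]
grip_width: 0.534
grip_force: 27.8
46.52066469620841 27.78621318284422 [-1.34399565 -6.10439475  2.97708746]Traceback (most recent call last):
  File "<stdin>", line 7, in <module>
  File "h.py", line 9, in onz
    o,d=ray(c,uv); return o+d*((z-o[2])/d[:,2])[:,None]
        ~~~^^^^^^
  File "h.py", line 5, in ray
    p=cv2.undistortPoints(np.float64(uv).reshape(-1,1,2),K(c),np.array([c["k1"],0,0,0.])).reshape(-1,2)
      ~~~~~~~~~~~~~~~~~~~^^^^^^^^^^^^^^^^^^^^^^^^^^^^^^^^^^^^^^^^^^^^^^^^^^^^^^^^^^^^^^^^
cv2.error: OpenCV(4.12.0) /io/opencv/modules/calib3d/src/undistort.dispatch.cpp:347: error: (-215:Assertion failed) CV_IS_MAT(_src) && CV_IS_MAT(_dst) && (_src->rows == 1 || _src->cols == 1) && (_dst->rows == 1 || _dst->cols == 1) && _src->cols + _src->rows - 1 == _dst->rows + _dst->cols - 1 && (CV_MAT_TYPE(_src->type) == CV_32FC2 || CV_MAT_TYPE(_src->type) == CV_64FC2) && (CV_MAT_TYPE(_dst->type) == CV_32FC2 || CV_MAT_TYPE(_dst->type) == CV_64FC2) in function 'cvUndistortPointsInternal'
```

The width barely changed (46.8 → 46.5 mm) with nearly twice the force, so the trigger is on its stop. Opening, waiting, then rising.

```bash
python3 -m jog '[[[0,0,0,0,0,0,87],[0,0,0,0,0,0,87],[0,0,0,0,0,0,87],[0,0,0,0,0,0,87],[0,0,0,0,0,0,87],[0,0,0,0,0,0,87],[0,0,0,0,0,0,87],[0,0,0,0,0,0,87],[0,0,0,0,0,0,87],[0,0,0,0,0,0,87]]]'
python3 -m jog '[[[0,0,-10,0,0,0,87],[0,0,-30,0,0,0,87],[0,0,-60,0,0,0,87],[0,0,-95,0,0,0,87],[0,0,-125,0,0,0,87],[0,0,-140,0,0,0,87],[0,0,-140,0,0,0,87],[0,0,-140,0,0,0,87],[0,0,-140,0,0,0,87]]]'
python3 go.py .474 -.2565 .25 -85
python3 - <<'E'
from bench import ctrl
import cv2,numpy as np
from h import *
c=ctrl.get_image("side"); h=cv2.cvtColor(c["image"],cv2.COLOR_RGB2HSV); m=cv2.inRange(h,(5,150,80),(20,255,255))[240:260,165:195]
print(m.sum()//255,np.argwhere(m).mean(0)[::-1]+[165,240])
E
```

```text
time: 6.5
position: [0.5056, 0.2901, 0.1407]
tool_rot: [3.125, 0.322, -0.0]
ft_force: [-0.1, 0.2, -0.1]
grip_width: 1.003
grip_force: 0.0
time: 7.4
position: [0.505, 0.2893, 0.2789]
tool_rot: [3.124, 0.322, -0.004]
ft_force: [0.4, 0.1, -0.9]
grip_width: 0.999
grip_force: 0.0
t 7.4 shift mm [-141.6  528.    29.8] turn deg [0.1 0.2 6.8] pos [0.505  0.2893 0.2789] F [ 0.4   0.12 -0.88] w 86.9 gf 0.0 j [ 0.26  0.29 -1.01  1.51  0.24  1.48 -2.11]
83 [178.93975904 249.56626506]
```

```bash
python3 -m jog '[[[-7,26,1,0,0,0.5,87],[-18,68,3,0,0,1,87],[-30,113,6,0,0,2,87],[-42,158,9,0,0,3,87],[-54,203,12,0,0,4,87],[-66,248,15,0,0,5,87],[-78,293,18,0,0,6,87],[-90,338,21,0,0,6.8,87],[-102,383,24,0,0,6.8,87],[-114,428,27,0,0,6.8,87]]]'
python3 -m jog '[[[-4,38,1,0,0,0,87],[-9,70,2,0,0,0,87],[-13,90,3,0,0,0,87],[-15,98,3,0,0,0,87],[-15,98,3,0,0,0,87],[-15,98,3,0,0,0,87],[-15,98,3,0,0,0,87]]]'
python3 go.py .474 -.2565 .035 -85
```

```text
time: 8.45
position: [0.4803, -0.154, 0.2526]
tool_rot: [-3.138, -0.136, 0.002]
ft_force: [-0.2, 0.6, 0.2]
grip_width: 1.001
grip_force: 0.0
time: 9.15
position: [0.4756, -0.2491, 0.2511]
tool_rot: [3.138, 0.141, 0.001]
ft_force: [0.8, 0.9, 0.1]
grip_width: 0.998
grip_force: 0.0
t 9.15 shift mm [ -2.3   7.2 216.1] turn deg [ 0.  -0.   0.1] pos [ 0.4756 -0.2491  0.2511] F [0.83 0.85 0.06] w 86.9 gf 0.0 j [ 0.99  0.1  -0.6   1.67  0.06  1.39 -1.09]
```

```bash
python3 -m jog '[[[-2,5,15,0,0,0,87],[-2,7,40,0,0,0,87],[-2,7,75,0,0,0,87],[-2,7,105,0,0,0,87],[-2,7,125,0,0,0,87],[-2,7,130,0,0,0,87],[-2,7,130,0,0,0,87],[-2,7,130,0,0,0,87]]]'
python3 go.py .474 -.2565 .035 -85
python3 - <<'E'
from bench import ctrl
import cv2,numpy as np
t=ctrl.get_image("top")["image"]; s=ctrl.get_image("side")["image"]
a=cv2.resize(t[130:250,250:400],(400,320)); b=cv2.resize(s[120:240,220:370],(400,320))
cv2.imwrite("pics/z4.png",cv2.convertScaleAbs(np.hstack([a,b])[:,:,::-1],alpha=1.6))
E
```

```text
time: 9.95
position: [0.4742, -0.2585, 0.1217]
tool_rot: [3.138, 0.137, 0.002]
ft_force: [-0.5, -0.2, -0.1]
grip_width: 0.994
grip_force: 0.0
t 9.95 shift mm [-0.1 -2.1 86.7] turn deg [ 0.1 -0.1 -0. ] pos [ 0.4742 -0.2585  0.1217] F [-0.51 -0.18 -0.07] w 86.4 gf 0.0 j [ 0.98  0.21 -0.59  1.83  0.13  1.14 -1.13]
```

View pics/z4.png

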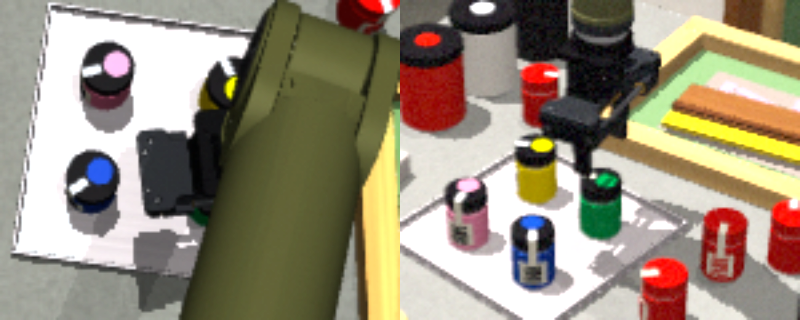

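The green jar stands at side-crop (600,205), with the left finger above and outside it at (583,160); blue and yellow are clear of the gripper. Lowering and gripping.

```bash
python3 -m jog '[[[0,-1,15,0,0,0,87],[0,-2,40,0,0,0,87],[0,-2,65,0,0,0,87],[0,-2,80,0,0,0,87],[0,-2,86,0,0,0,87],[0,-2,86,0,0,0,87],[0,-2,86,0,0,0,87]]]'
python3 go.py .474 -.2565 .035 -85
python3 -m jog '[[[0,0,0,0,0,0,70],[0,0,0,0,0,0,60],[0,0,0,0,0,0,56],[0,0,0,0,0,0,52],[0,0,0,0,0,0,50],[0,0,0,0,0,0,50],[0,0,0,0,0,0,50],[0,0,0,0,0,0,50]]]' 20
python3 go.py .474 -.2565 .164 -85
```

```text
time: 10.75
position: [0.4741, -0.2566, 0.0356]
tool_rot: [3.138, 0.136, 0.002]
ft_force: [-0.4, -0.4, 0.4]
grip_width: 1.001
grip_force: 0.0
t 10.75 shift mm [-0.1 -0.2  0.6] turn deg [ 0.1 -0.1 -0. ] pos [ 0.4741 -0.2566  0.0356] F [-0.35 -0.35  0.41] w 87.0 gf 0.0 j [ 0.95  0.31 -0.57  1.91  0.2   0.97 -1.2 ]
time: 11.55
position: [0.4735, -0.2567, 0.035]
tool_rot: [3.138, 0.136, 0.0]
ft_force: [-0.5, -1.2, 2.3]
grip_width: 0.638
grip_force: 20.0
t 11.55 shift mm [   0.6   -0.  -129. ] turn deg [ 0. -0. -0.] pos [ 0.4735 -0.2567  0.035 ] F [-0.47 -1.24  2.34] w 55.5 gf 20.0 j [ 0.95  0.31 -0.57  1.91  0.2   0.97 -1.2 ]
```

```bash
python3 -m jog '[[[0,0,-4,0,0,0,50],[0,0,-12,0,0,0,50],[0,0,-25,0,0,0,50],[0,0,-45,0,0,0,50],[0,0,-65,0,0,0,50],[0,0,-85,0,0,0,50],[0,0,-105,0,0,0,50],[0,0,-120,0,0,0,50],[0,0,-128,0,0,0,50],[0,0,-129,0,0,0,50]]]' 25
python3 -m jog '[[[0,0,0,0,0,0,50],[0,0,0,0,0,0,50]]]'
python3 go.py .6066 .1028 .164 11.8
```

```text
time: 12.55
position: [0.4739, -0.2566, 0.165]
tool_rot: [3.137, 0.136, 0.002]
ft_force: [0.3, 0.1, -0.9]
grip_width: 0.639
grip_force: 25.0
time: 12.75
position: [0.4726, -0.256, 0.1627]
tool_rot: [-3.138, -0.136, 0.003]
ft_force: [1.3, 0.1, -0.8]
grip_width: 0.64
grip_force: 25.0
t 12.75 shift mm [ 164.5 -345.9   -1.1] turn deg [ -0.1   0.  -96.8] pos [ 0.4726 -0.256   0.1627] F [ 1.31  0.09 -0.82] w 55.7 gf 25.0 j [ 0.99  0.16 -0.59  1.79  0.1   1.22 -1.11]
```

```bash
python3 -m jog '[[[4,-8,0,0,0,-2,50],[14,-28,0,0,0,-7,50],[26,-54,0,0,0,-14,50],[38,-80,0,0,0,-21,50],[50,-106,0,0,0,-28,50],[62,-132,0,0,0,-35,50],[74,-158,0,0,0,-42,50],[86,-182,0,0,0,-49,50],[97,-204,0,0,0,-55,50],[106,-222,0,0,0,-60,50]]]'
python3 go.py .6066 .1028 .164 11.8
```

```text
time: 13.75
position: [0.5597, -0.0233, 0.1634]
tool_rot: [-2.643, -1.696, -0.0]
ft_force: [-0.3, 0.1, -0.5]
grip_width: 0.643
grip_force: 25.0
t 13.75 shift mm [134.1  -9.9  -0.5] turn deg [ -0.   -0.1 -36.4] pos [ 0.5597 -0.0233  0.1634] F [-0.35  0.14 -0.5 ] w 55.9 gf 25.0 j [ 0.74  0.27 -0.86  1.73  0.21  1.24 -0.6 ]
```

```bash
python3 -m jog '[[[15,-1,0,0,0,-5,50],[37,-2,0,0,0,-11,50],[60,-4,0,0,0,-17,50],[82,-6,0,0,0,-23,50],[103,-8,0,0,0,-29,50],[118,-9,0,0,0,-33,50],[127,-10,0,0,0,-36,50],[130,-10,0,0,0,-36,50],[130,-10,0,0,0,-36,50],[130,-10,0,0,0,-36,50]]]'
python3 -m jog '[[[0,0,0,0,0,0,50],[0,0,0,0,0,0,50],[0,0,0,0,0,0,50]]]'
python3 go.py .6066 .1028 .164 11.8
python3 - <<'E'
from bench import ctrl
import cv2,numpy as np,pickle
d={n:ctrl.get_image(n) for n in("top","side")}; pickle.dump(d,open("im1.pkl","wb"))
t=d["top"]["image"];s=d["side"]["image"]
a=cv2.resize(t[110:230,90:240],(400,320)); b=cv2.resize(s[170:290,130:280],(400,320))
cv2.imwrite("pics/z5.png",cv2.convertScaleAbs(np.hstack([a,b])[:,:,::-1],alpha=1.8))
E
```

```text
time: 14.75
position: [0.6054, 0.0954, 0.1635]
tool_rot: [-2.0, -2.422, 0.001]
ft_force: [0.4, 0.2, -1.6]
grip_width: 0.638
grip_force: 25.0
time: 15.05
position: [0.6056, 0.0955, 0.1638]
tool_rot: [2.0, 2.423, -0.0]
ft_force: [-0.1, 0.3, -1.8]
grip_width: 0.636
grip_force: 25.0
t 15.05 shift mm [ 6.9  2.3 -0.2] turn deg [-0.   0.  -0.9] pos [0.6056 0.0955 0.1638] F [-0.08  0.27 -1.82] w 55.3 gf 25.0 j [ 0.55  0.44 -0.96  1.6   0.37  1.3  -0.28]
```

View pics/z5.png

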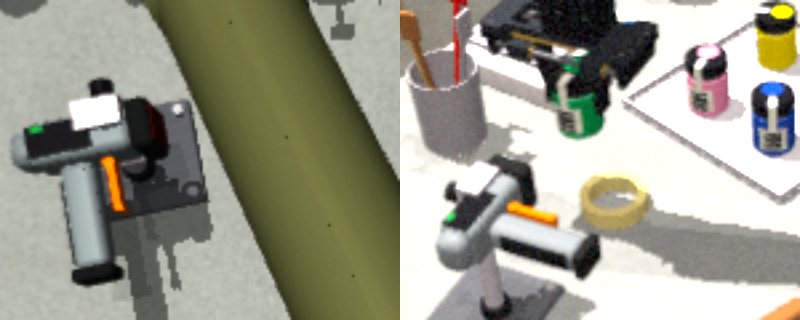

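The jar hangs upright with its label (side-crop (570,120)) facing the scanner, and the trigger is released. A small correction, then I'll measure the label and handover conditions.

```bash
python3 -m jog '[[[3,1,0,0,0,-0.5,50],[6,2,0,0,0,-0.9,50],[6,2,0,0,0,-0.9,50],[6,2,0,0,0,-0.9,50],[6,2,0,0,0,-0.9,50],[6,2,0,0,0,-0.9,50],[6,2,0,0,0,-0.9,50],[6,2,0,0,0,-0.9,50]]]'
python3 go.py .6066 .1028 .164 11.8
python3 - <<'E'
from bench import ctrl
from h import *
c=ctrl.get_image("side"); P=cloud(c); h=cv2.cvtColor(c["image"],cv2.COLOR_RGB2HSV)
th=np.radians(11.8); y=np.array([np.cos(th),np.sin(th),0]); x=np.array([np.sin(th),-np.cos(th),0]); O=np.array([.567,.2922,0])
W=O+.065*x+[0,0,.16]
Q=(P-W)@np.c_[x,y,[0,0,1]]
near=(np.abs(Q[:,:,0]-.128)<.045)&(np.abs(Q[:,:,1])<.045)&(np.abs(Q[:,:,2]-.01)<.07)
gm=(cv2.inRange(h,(55,80,30),(90,255,255))>0)&near; wm=(h[:,:,1]<70)&(h[:,:,2]>60)&near
for n,m in(("green",gm),("white",wm)):
    q=Q[m]; print(n,len(q),np.percentile(q,[2,50,98],axis=0).round(4).tolist())
q=Q[wm]; l=q[(q[:,2]<.012)]; print("label az extents",np.degrees(np.percentile(np.arctan2(l[:,1],.1285-l[:,0]),[2,50,98])))
E
```

```text
time: 15.95
position: [0.6065, 0.1022, 0.1638]
tool_rot: [1.98, 2.439, -0.0]
ft_force: [0.8, 0.1, -1.3]
grip_width: 0.636
grip_force: 25.0
t 15.95 shift mm [ 0.5  0.2 -0.2] turn deg [0.  0.  0.1] pos [0.6065 0.1022 0.1638] F [ 0.83  0.12 -1.32] w 55.4 gf 25.0 j [ 0.54  0.44 -0.97  1.59  0.37  1.3  -0.27]
green 157 [[0.0979, -0.0296, -0.027], [0.111, -0.0199, 0.0137], [0.137, 0.0174, 0.0529]]
white 135 [[0.0923, -0.0242, -0.0252], [0.1007, -0.0006, 0.0158], [0.1374, 0.0396, 0.062]]
label az extents [-87.60719955 -17.82734652  45.79983111]
```

Run:
```python
from bench import ctrl
from h import *
c=ctrl.get_image("side"); P=cloud(c); h=cv2.cvtColor(c["image"],cv2.COLOR_RGB2HSV)
th=np.radians(11.8); y=np.array([np.cos(th),np.sin(th),0]); x=np.array([np.sin(th),-np.cos(th),0])
W=np.array([.567,.2922,.16])+.065*x; Q=(P-W)@np.c_[x,y,[0,0,1]]
rad=np.hypot(Q[:,:,0]-.1285,Q[:,:,1]); az=np.degrees(np.arctan2(Q[:,:,1],.1285-Q[:,:,0]))
for lo,hi in((-.016,.016),(.018,.03)):
  j=(abs(rad-.028)<.006)&(Q[:,:,2]>lo)&(Q[:,:,2]<hi)
  for a in range(-90,91,15):
    k=j&(abs(az-a)<7.5)
    if k.sum(): print(lo,a,k.sum(),"sat",np.median(h[k][:,1]),"val",np.median(h[k][:,2]),"green%",round(100*(h[k][:,1]>110).mean()))
s=ctrl.get_state(); print(s["qd"].round(3),s["time"])
```

```text
-0.016 -90 3 sat 147.0 val 59.0 green% 67
-0.016 -75 13 sat 239.0 val 53.0 green% 92
-0.016 -60 16 sat 255.0 val 62.0 green% 100
-0.016 -45 20 sat 247.0 val 64.0 green% 100
-0.016 -30 20 sat 38.0 val 95.0 green% 5
-0.016 -15 19 sat 36.0 val 60.0 green% 0
-0.016 0 18 sat 38.0 val 52.5 green% 0
-0.016 15 15 sat 33.0 val 70.0 green% 0
-0.016 30 9 sat 19.0 val 106.0 green% 0
-0.016 45 1 sat 15.0 val 133.0 green% 0
-0.016 60 2 sat 69.0 val 38.5 green% 0
0.018 -75 4 sat 181.0 val 40.0 green% 100
0.018 -60 8 sat 253.5 val 62.0 green% 100
0.018 -45 8 sat 248.0 val 65.5 green% 88
0.018 -30 5 sat 247.0 val 75.0 green% 100
0.018 -15 8 sat 181.0 val 76.5 green% 62
0.018 0 8 sat 36.0 val 108.0 green% 0
0.018 15 5 sat 140.0 val 74.0 green% 60
0.018 30 3 sat 255.0 val 60.0 green% 100
0.018 45 3 sat 143.0 val 40.0 green% 100
0.018 60 1 sat 128.0 val 8.0 green% 100
0.018 75 2 sat 150.0 val 9.5 green% 50
[ 0.001  0.    -0.001  0.002 -0.    -0.001  0.   ] 16.05
```

The seal sits at 0° and the label spans about ±35° around the window axis, so it is centred and squarely facing. Holding briefly, then handing in.

```bash
python3 -m jog '[[[0,0,0,0,0,0,50],[0,0,0,0,0,0,50],[0,0,0,0,0,0,50],[0,0,0,0,0,0,50],[0,0,0,0,0,0,50],[0,0,0,0,0,0,50],[0,0,0,0,0,0,50],[0,0,0,0,0,0,50]]]'
python3 -c "from bench import ctrl; print(ctrl.close_job())"
```

```text
time: 16.85
position: [0.6065, 0.1023, 0.1638]
tool_rot: [1.98, 2.439, -0.0]
ft_force: [0.6, -0.3, -2.4]
grip_width: 0.64
grip_force: 25.0
the job is handed in; nothing more can be done
None
```

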